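# Gauge the socket and seat the matching rest post

### The job

The blue fixture block needs a second rest post, so that a slide tray can lie level on it, but nobody knows how deep its socket is set. Take the brass depth rod from its stand, lower it gently into the socket until it rests with light pressure on the bottom to learn the depth, and put the rod back in its stand; then seat in the socket the one post from the rack whose top comes level with the fixed pillar beside it, upright and fully home. Never press rod or post on the block with more than 25 N, leave the other two posts in the rack and do not disturb the things lying around.

Things in the scene. Friction and masses are not known exactly. Their poses are not given: they have to be found in the camera images.
- fixture: blue fixture block, fixed, 84 mm (its x) x 110 mm (its y) x 60 mm high, at a yaw of up to 0.35 rad; origin at the centre of its underside. In its top are one round blind socket (28 mm to +y of the middle) and one fixed steel pillar 14 mm in diameter that stands 30 mm above the top (28 mm to -y of the middle). Four low screw heads (3 mm) at the corners.
- socket_mouth (a point): centre of the socket's mouth, level with the block's top, axes as the block's. A straight round blind bore 13.5 mm in diameter, chamfer 1.5 mm; its flat bottom lies 20, 30 or 40 mm below the mouth, set by a hidden stop, different every time. The bottom is cushioned: firm up to 2 N, then it yields 1 mm for every further 3 N (6 mm at most), so a hard push reads too deep.
- pillar_top (a point): centre of the fixed pillar's flat top, 30 mm above the block's top; the matching post ends level with it.
- post_rack: white rack, fixed, 44 mm (its x) x 144 mm (its y) x 28 mm high, origin at the centre of its underside; three round holes 14 mm in diameter, 18 mm deep, in a row along its y at -48, 0 and +48 mm, a post in each.
- rod_stand: black square stand, fixed, 54 x 54 x 30 mm high, origin at the centre of its underside; the depth rod stands in its one hole.
- stand_mouth (a point): centre of the mouth of the stand's hole, 30 mm above its underside; hole 14 mm in diameter with a 1 mm chamfer, 22 mm deep.
- depth_rod: loose brass depth rod, total length 110 mm: brass shank 12 mm in diameter with black rings every 10 mm from its foot, black head 16 mm in diameter and 18 mm high; 60 g. Stands upright in the stand. Origin at the centre of its flat foot (edge chamfered 1 mm), z up along the rod.
- depth_rod_foot (a point): centre of the rod's flat foot, its probing end
- depth_rod_top (a point): centre of the flat top of the rod's head, 110 mm above its foot
- red_post: loose round post, total length 50 mm: steel shank 12 mm in diameter and above it a dark head 16 mm in diameter and 18 mm high with a red band; 50 g. Stands upright in one of the three rack holes (which one varies). Origin at the centre of its flat foot (edge chamfered 1 mm), z up along the post.
- red_post_foot (a point): centre of the foot of the red-banded post
- red_post_top (a point): centre of the flat top of the red-banded post, 50 mm above its foot
- yellow_post: loose round post, total length 60 mm: steel shank 12 mm in diameter and above it a dark head 16 mm in diameter and 18 mm high with a yellow band; 50 g. Stands upright in one of the three rack holes (which one varies). Origin at the centre of its flat foot (edge chamfered 1 mm), z up along the post.
- yellow_post_foot (a point): centre of the foot of the yellow-banded post
- yellow_post_top (a point): centre of the flat top of the yellow-banded post, 60 mm above its foot
- green_post: loose round post, total length 70 mm: steel shank 12 mm in diameter and above it a dark head 16 mm in diameter and 18 mm high with a green band; 50 g. Stands upright in one of the three rack holes (which one varies). Origin at the centre of its flat foot (edge chamfered 1 mm), z up along the post.
- green_post_foot (a point): centre of the foot of the green-banded post
- green_post_top (a point): centre of the flat top of the green-banded post, 70 mm above its foot
- brown_bottle: bystander: brown dropper bottle with white cap, 38 mm in diameter, 85 mm high, origin at the centre of its underside
- label_reel: bystander: white roll of labels, 60 mm in diameter, 28 mm high, origin at the centre of its underside
- green_cassette: bystander: yellow-green tissue cassette, 41 x 28 x 10 mm, origin at the centre of its underside
Not all that is in view belongs to the job. Several things look just like the rod_stand: the one meant starts farthest to the robot's left.

How it is judged:
By the outcome, as a careful person would: the job done as asked, in the order asked, and still so for the second after the job is handed in, with the robot touching nothing.
It also fails if it takes over 64 s, if anything falls off the work surface, if the arm or the gripper's body presses on something with over 40 N, if the wrist force passes 120 N, or if a joint passes its speed limit or range.

### The arm

A 7-joint arm with a two-finger parallel gripper is mounted at the origin on a cart in front of the work surface, level with it; the furniture and walls round the work are solid. World frame = base frame: x ahead of the robot, y to its left, z up, the work surface at z = 0. Lengths are in m, angles in rad, forces in N, time in s.
With the tool pointing down it reaches from about 0.425 to 0.925 m from the base axis. Payload 6.8 kg.
Tool frame: the origin (TCP) lies on the front face of the gripper's body, between the roots of the fingers; the fingertips stand 73 mm ahead of it and the grasp point (between the pads) lies 54 mm ahead of it (env.nose_length is the distance from the TCP to the fingertips, in m); z points along the fingers, y is the line along which they close (so a half turn about z gives the same grasp; the last joint's range is limited). The gripper opens to 85 mm and grips with 20 to 120 N. Pads are 22 mm wide; open, the fingers measure 114 mm over their backs; the gripper's body (76 mm by 85 mm) begins 54 mm behind the grasp point. The pads swing forward as they close: fully open they stand 13 mm farther back than shut.
Start: joints at [-1.359, 0.477, 0.022, 1.555, -0.011, 1.109, -0.083], TCP at [0.212, 0.641, 0.304] pointing down, gripper open.
Joint ranges: [-2.96, 2.96], [-0.34, 2.1], [-1.41, 1.46], [0.24, 2.44], [-1.37, 4.51], [0.17, 1.92], [-2.96, 2.96]. Speed limits (rad/s): [2.39, 2.39, 3.14, 3.14, 3.14, 3.14, 3.14].

### API

Orientations are given as a unit quaternion [w, x, y, z].
In Python, from cell import env, kin, camera, calibration, job gives the robot as it stands. The module is installed in compiled form; this text tells all that it offers. Calls block until the motion is done:
- env.reach(position, orientation): joint-space move of the TCP to a pose.
- env.movel(position, velocity=0.15, rot=None, stop_force=None): straight line of the TCP; rot=None keeps the orientation; velocity is the mean speed in m/s. With stop_force (N) it stops when the force on the tool has changed by that much, and returns True; else False.
- env.goto_joints(angles): joint-space move.
- env.grip(opening, f_grip=None): finger opening in m; f_grip is the grip in N (None keeps the last); returns when the fingers have stopped.
- env.dwell(seconds).
- kin.inverse_kinematics(position, orientation): joint angles nearest the present ones, or None.
- env.get_state(): the state.
- camera(name): name is "scene" or "top" or "wrist"; returns (picture, depth): 400x640x3 uint8, blue, green, red; 400x640 float32, m along the optical axis (not along the pixel's ray), 0 where there is no reading.
- calibration(name): a dict with "fx", "fy", "cx", "cy" (pixels), "rvec" (rotation vector, rad) and "tvec" (3), from world to camera coordinates, as OpenCV has them. Camera axes: x right, y down, z forward; pixel columns grow to the right and rows downward; lengths in m; the calibration is good to about 2 mm. A picture is of the moment at which its call begins: read the wrist's pose just before it. calibration takes no time and is no camera call; for the wrist camera it gives the pose at the moment of the call.
A pose or a line that the arm cannot do raises env.PlanningError and nothing moves.
- job.job_done(): hands the job in; it is judged then, once.
The state is a dict: "time": time; "qpos": joint angles; "joint_velocities": joint speeds; "joint_torque": joint torques, N m; "tcp_pos": TCP position; "orientation": TCP orientation; "force": force on the tool from outside, world axes, zero at the start; "torque": the same for the moment, N m; "opening": finger opening in m; "gripper_force": force on a finger pad.
Only numpy, scipy, OpenCV 4.12 (cv2) and the standard library are available. Lean on these libraries where they do the work, as an engineer would, in place of code of your own. Each camera call takes 0.05 s, during which the arm holds its last target. There are 200 camera calls.

## Working session

There is one attempt and no reset: what is moved stays moved. The work goes in short steps, each a Python script; the robot and the scene stay as the last script left them, time stands still between calls to the robot, and variables do not carry over. Pictures are saved under pics/ and viewed, at most 10 in all, crops included, and the job is handed in when it is done.

```bash
mkdir -p pics
cat > h.py <<'E'
import numpy as np, cv2
from cell import env, kin, camera, calibration, job
def cal(n):
    c=calibration(n); R=cv2.Rodrigues(np.array(c["rvec"],float))[0]; return c,R,np.array(c["tvec"],float).ravel()
def cloud(n,d,C=None):
    c,R,t=C or cal(n); v,u=np.mgrid[:400,:640]
    P=np.stack([(u-c["cx"])/c["fx"]*d,(v-c["cy"])/c["fy"]*d,d],-1)
    W=(P-t)@R; W[d==0]=np.nan; return W
def ray(uv,z,C):
    c,R,t=C; d=R.T@np.array([(uv[0]-c["cx"])/c["fx"],(uv[1]-c["cy"])/c["fy"],1]); o=-R.T@t
    return o+d*(z-o[2])/d[2]
def proj(P,C):
    c,R,t=C; q=R@np.array(P)+t; return np.array([c["fx"]*q[0]/q[2]+c["cx"],c["fy"]*q[1]/q[2]+c["cy"]])
E
python3 - <<'E'
from h import *
for n in("top","scene"):
    p,d=camera(n); cv2.imwrite(f"pics/{n}0.png",p); np.savez(f"/tmp/{n}0.npz",p=p,d=d)
    C=cal(n); print(n,C[0],-C[1].T@C[2],(d>0).mean())
s=env.get_state(); print(s["time"],s["tcp_pos"],s["orientation"],s["force"])
E
```

```text
top {'fx': 381.46960626160245, 'fy': 381.46960626160245, 'cx': 316.9554005948727, 'cy': 192.7758081395865, 'rvec': array([ 2.16952265, -2.10800246,  0.15881185]), 'tvec': array([-0.34647784,  0.5062863 ,  1.29053442])} [ 0.31277658 -0.34191074  1.3517099 ] 0.99594140625
scene {'fx': 466.40019269738434, 'fy': 466.40019269738434, 'cx': 320.97453146178907, 'cy': 202.4083111595777, 'rvec': array([ 1.94950384, -0.86944931,  0.53350409]), 'tvec': array([-0.58642237,  0.15799784,  1.25288099])} [-0.38474388 -1.09393799  0.77060829] 0.99576171875
0.1 [0.21205659 0.640403   0.30306741] [-6.18455648e-05  1.59182683e-01  9.87248828e-01 -7.88384238e-04] [-0.84033219 -0.2413869   0.17916201]
```

View pics/top0.png

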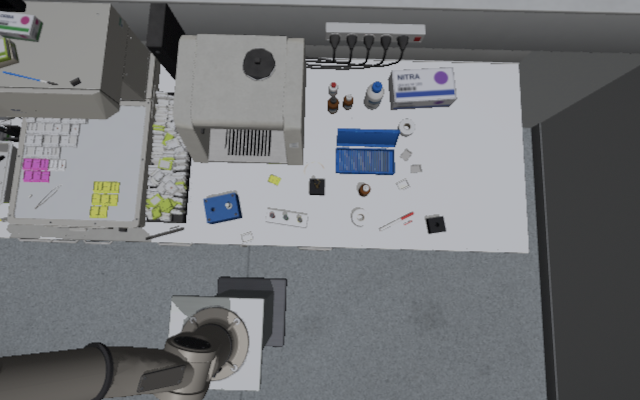

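View pics/scene0.png

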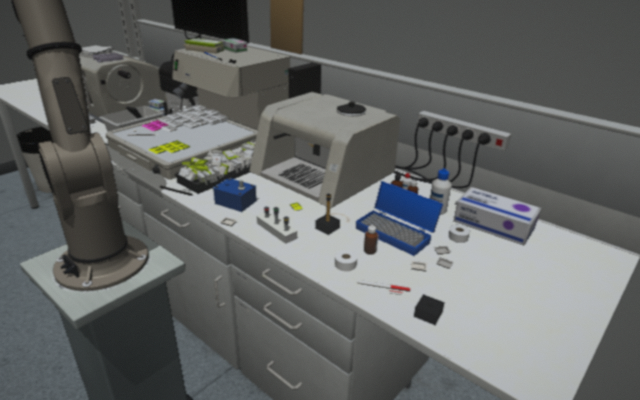

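Run:
```python
from h import *
f=np.load("/tmp/top0.npz"); p,d=f["p"],f["d"]; C=cal("top"); W=cloud("top",d,C)
def at(u,v,r=1): return np.nanmedian(W[v-r:v+r+1,u-r:u+r+1].reshape(-1,3),0).round(3)
for n,u,v in [("fix",215,212),("fix pillar?",229,206),("rackL",270,214),("rackM",287,217),("rackR",303,220),("stand",317,186),("stand edge",311,192),("standB",436,225),("bottle",364,189),("reel",358,217),("cass",274,180),("table",330,215),("instr front",245,160),("instr L",290,140),("instrR front",297,155),("cover",250,130),("tray edge",168,210),("rowR",205,150),("bluebox",365,160),("base",215,345)]: print(n,at(u,v))
# blue fixture
hsv=cv2.cvtColor(p,cv2.COLOR_BGR2HSV)
m=((hsv[...,0]>100)&(hsv[...,0]<125)&(hsv[...,1]>120)&(W[...,2]>.05)&(W[...,2]<.07)).astype(np.uint8); m[:,260:]=0
c=max(cv2.findContours(m,0,2)[0],key=cv2.contourArea); r=cv2.minAreaRect(c); print(r)
B=np.array([ray(q,.06,C)[:2] for q in cv2.boxPoints(r)]); print(B.round(3),B.mean(0),np.linalg.norm(B-np.roll(B,1,0),axis=1))
a=cv2.resize(p[165:250,190:330],None,fx=5,fy=5,interpolation=2); b=cv2.resize(p[205:245,405:460],None,fx=5,fy=5)
a[:200,-275:][:]=b[:200,:275] if 0 else a[:200,-275:]
cv2.imwrite("pics/crop1.png",a)
```

```text
fix [0.437 0.013 0.06 ]
fix pillar? [ 0.456 -0.037  0.068]
rackL [ 0.435 -0.175  0.061]
rackM [ 0.426 -0.234  0.074]
rackR [ 0.421 -0.286  0.03 ]
stand [ 0.537 -0.331  0.037]
stand edge [ 0.519 -0.311  0.032]
standB [ 0.418 -0.751  0.013]
bottle [ 0.527 -0.49   0.08 ]
reel [ 0.439 -0.479  0.001]
cass [ 0.564 -0.176  0.004]
table [ 0.443 -0.38   0.001]
instr front [ 0.627 -0.073  0.032]
instr L [ 0.667 -0.241  0.161]
instrR front [ 0.639 -0.26   0.078]
cover [ 0.735 -0.088  0.033]
tray edge [0.437 0.167 0.078]
rowR [0.65  0.06  0.069]
bluebox [ 0.646 -0.502  0.005]
base [ 0.051 -0.064  0.249]
((221.1154022216797, 207.57693481445312), (23.92616844177246, 32.163047790527344), 78.69007110595703)
[[ 0.48   0.057]
 [ 0.505 -0.049]
 [ 0.425 -0.07 ]
 [ 0.4    0.035]] [ 0.45255699 -0.00685716] [0.082619   0.10944461 0.0827727  0.10841397]
```

View pics/crop1.png

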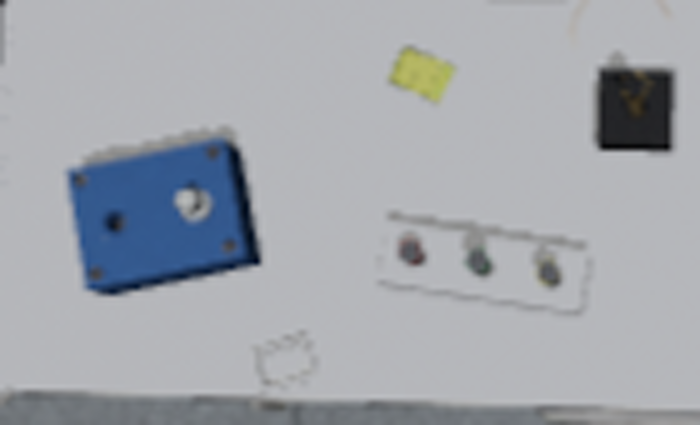

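Fixture (blue, top px (222,208)): socket at px (213,209), pillar at px (229,205). The rack holds red, green and yellow posts from left to right at px (272,215), (286,217) and (300,219).
Stand candidates are px (317,187), y≈-0.33, with the rod in it, and px (436,225), y≈-0.75, empty. The first is farthest left and holds the rod, and the crop confirms it.

Next I move in with the wrist camera.

```bash
cat >> h.py <<'E'
def quat(a): return np.array([0,np.cos(a/2),np.sin(a/2),0])
A=1.428
def tcp(): return np.array(env.get_state()["tcp_pos"])
def say(k=""):
    s=env.get_state(); print(k,round(s["time"],2),np.round(s["tcp_pos"],4),"F",np.round(s["force"],2),"op",round(s["opening"],4),"gf",s["gripper_force"])
E
python3 - <<'E'
from h import *
f=np.load("/tmp/top0.npz"); W=cloud("top",f["d"],cal("top"))
print("instr h",np.nanmax(W[40:160,185:300,2]), "tray h",np.nanmax(W[100:240,0:190,2]))
for a in (A,A-np.pi):
    for P in ([.45,.1,.4],[.53,-.33,.3],[.446,.02,.3],[.446,.02,.13],[.435,-.18,.11],[.42,-.28,.1]): 
        q=kin.inverse_kinematics(P,quat(a)); print(round(a,2),P,None if q is None else np.round(q,2))
C=cal("wrist"); o=-C[1].T@C[2]; s=env.get_state()
w,x,y,z=s["orientation"]; from scipy.spatial.transform import Rotation as Ro
R=Ro.from_quat([x,y,z,w]).as_matrix(); print("cam in tool",R.T@(o-s["tcp_pos"]),"axes\n",(R.T@C[1].T).round(3),C[0]["fx"])
E
```

```text
instr h 0.28186461245040817 tray h 0.3253312877390233
1.43 [0.45, 0.1, 0.4] [-0.93  0.    0.59  1.95 -0.    1.19 -0.48]
1.43 [0.53, -0.33, 0.3] [-0.12  0.5   0.81  1.73 -0.4   1.09  0.68]
1.43 [0.446, 0.02, 0.3] [-0.83  0.1   0.7   2.12 -0.08  0.95 -0.23]
1.43 [0.446, 0.02, 0.13] [-0.62  0.43  0.52  2.25 -0.41  0.55  0.08]
1.43 [0.435, -0.18, 0.11] [-0.2   0.52  0.57  2.21 -0.53  0.55  0.64]
1.43 [0.42, -0.28, 0.1] [-0.17  0.69  0.84  2.15 -0.85  0.68  1.12]
-1.71 [0.45, 0.1, 0.4] [-0.58  0.02  0.23  1.93 -0.01  1.19  2.65]
-1.71 [0.53, -0.33, 0.3] [-0.33  0.75  1.27  1.74 -0.76  1.25 -2.15]
-1.71 [0.446, 0.02, 0.3] [-0.49  0.09  0.33  2.1  -0.04  0.95  2.86]
-1.71 [0.446, 0.02, 0.13] [-0.2   0.38  0.02  2.23 -0.01  0.54  2.83]
-1.71 [0.435, -0.18, 0.11] [-0.61  0.96  1.26  2.23 -1.2   0.99 -1.87]
-1.71 [0.42, -0.28, 0.1] [-0.38  1.03  1.26  2.16 -1.23  1.04 -1.69]
cam in tool [ 0.07106332  0.00076499 -0.06907539] axes
 [[ 0.001 -0.959 -0.283]
 [ 1.     0.001  0.   ]
 [ 0.    -0.283  0.959]] 292.62117428297086
```

Run:
```python
from h import *
env.reach([.45,.08,.38],quat(A)); say("wp")
def snap(n):
    C=cal("wrist"); t=tcp(); p,d=camera("wrist"); np.savez(f"/tmp/{n}.npz",p=p,d=d,t=t,K=np.array([C[0][k] for k in("fx","fy","cx","cy")]),R=C[1],tv=C[2]); return p
env.reach([.446,.020,.232],quat(A)); a=snap("sock"); say("sock")
env.movel([.43,-.225,.252],velocity=.3); b=snap("rack"); say("rack")
env.movel([.535,-.33,.29],velocity=.3); c=snap("rod"); say("rod")
cv2.imwrite("pics/w1.png",np.hstack([cv2.resize(x[60:340,120:520],None,fx=.66,fy=.66,interpolation=cv2.INTER_AREA) for x in (a,b,c)]))
```

```text
wp 2.3 [0.4501 0.0813 0.3799] F [ 0.99  0.1  -0.18] op 0.0853 gf 0.0
sock 3.03 [0.4474 0.0212 0.2333] F [-0.16 -1.1   0.12] op 0.0854 gf 0.0
rack 4.06 [ 0.4305 -0.2233  0.252 ] F [-1.02  0.77 -0.35] op 0.0855 gf 0.0
rod 4.77 [ 0.5347 -0.3284  0.2892] F [-0.11  0.03 -0.12] op 0.0854 gf 0.0
```

View pics/w1.png

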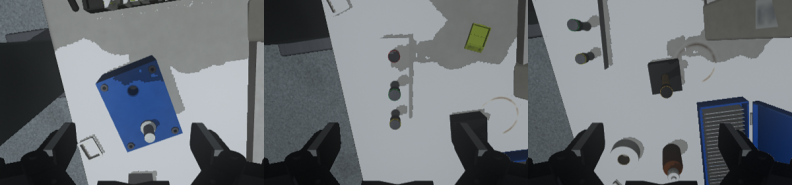

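The left panel shows the block with socket (full px ~(321,198)) and pillar (~(346,258)). The middle panel shows the three posts in a row, and the right one the rod in its stand at ~(329,197).

```bash
cat >> h.py <<'E'
def load(n):
    f=np.load(f"/tmp/{n}.npz"); K=f["K"]; C=(dict(zip(("fx","fy","cx","cy"),K)),f["R"],f["tv"]); return f["p"],f["d"],f["t"],C,cloud("w",f["d"],C)
def blobs(m,z,C,lo=20):
    n,l,s,c=cv2.connectedComponentsWithStats(m.astype(np.uint8)); out=[]
    for i in range(1,n):
        if s[i,4]>=lo: 
            ys,xs=np.where(l==i); cc,r=cv2.minEnclosingCircle(np.stack([xs,ys],1).astype(np.float32))
            out.append((c[i].round(1),s[i,4],round(r,1),ray(c[i],z,C).round(4)))
    return out
E
python3 - <<'E'
from h import *
p,d,t,C,W=load("sock"); Z=W[...,2]; g=cv2.cvtColor(p,cv2.COLOR_BGR2GRAY); hsv=cv2.cvtColor(p,cv2.COLOR_BGR2HSV)
print("cam",C[0],"tcp",t)
m=(hsv[...,0]>100)&(hsv[...,0]<125)&(hsv[...,1]>120)&(abs(Z-.06)<.008); m[300:]=0
cc=max(cv2.findContours(m.astype(np.uint8),0,2)[0],key=cv2.contourArea); r=cv2.minAreaRect(cc)
B=np.array([ray(q,.06,C)[:2] for q in cv2.boxPoints(r)]); print("block",B.round(4).tolist(),B.mean(0).round(4),np.linalg.norm(B-np.roll(B,1,0),axis=1).round(4), "z",np.nanmedian(Z[m]))
e=B-np.roll(B,1,0); 
for v in e: print(" edge angle",np.arctan2(v[1],v[0]).round(3))
w=(slice(170,230),slice(290,350)); s=np.zeros_like(m); s[w]=(p[...,0][w]<70); print("blue levels",np.percentile(p[...,0][w],[1,5,50]))
for b in blobs(s,.06,C): print("socket",b)
for b in blobs((abs(Z-.09)<.006)&(np.arange(400)[:,None]<300)&(abs(np.arange(640)-340)<60),.09,C): print("pillar",b)
cv2.imwrite("/tmp/sc.png",p)
p,d,t,C,W=load("rod"); Z=W[...,2]; print("tcp rod",t)
k=(abs(np.arange(640)-329)<60)&(abs(np.arange(400)[:,None]-195)<70)
for b in blobs(k&(Z>.108)&(Z<.128),.118,C): print("rodtop",b)
q=k&(abs(Z-.03)<.006); cc=max(cv2.findContours(q.astype(np.uint8),0,2)[0],key=cv2.contourArea); r=cv2.minAreaRect(cc); B=np.array([ray(x,.03,C)[:2] for x in cv2.boxPoints(r)]); print("stand",B.mean(0).round(4),np.linalg.norm(B-np.roll(B,1,0),axis=1).round(4))
p,d,t,C,W=load("rack"); Z=W[...,2]; hsv=cv2.cvtColor(p,cv2.COLOR_BGR2HSV); print("tcp rack",t)
k=(abs(np.arange(640)-330)<40)&(abs(np.arange(400)[:,None]-200)<80)&(Z>.045)&(Z<.1)
n,l,s,c=cv2.connectedComponentsWithStats(k.astype(np.uint8))
for i in range(1,n):
    if s[i,4]>20:
        q=l==i; zt=np.nanpercentile(Z[q],80); tt=q&(abs(Z-zt)<.004); ys,xs=np.where(tt); u=(xs.mean(),ys.mean()); sat=q&(hsv[...,1]>60)
        print("post",np.round(u,1),tt.sum(),"ztop",zt.round(4),ray(u,zt,C).round(4),"hue",np.median(hsv[...,0][sat]) if sat.any() else None)
x=[cv2.resize(load(n)[0][r0:r0+100,c0:c0+100],None,fx=2.6,fy=2.6,interpolation=2) for n,r0,c0 in(("sock",160,280),("rack",130,280),("rod",140,280))]
cv2.imwrite("pics/w2.png",np.hstack(x))
E
```

```text
cam {'fx': np.float64(292.62117428297086), 'fy': np.float64(292.62117428297086), 'cx': np.float64(321.65708874012245), 'cy': np.float64(196.99622224353652)} tcp [0.44693082 0.02081072 0.23268774]
block [[0.4013, 0.039], [0.4818, 0.058], [0.5099, -0.0478], [0.4207, -0.0733]] [ 0.4534 -0.006 ] [0.1139 0.0827 0.1095 0.0928] z 0.05903537778917746
 edge angle 1.741
 edge angle 0.232
 edge angle -1.311
 edge angle -2.863
blue levels [ 49.  56. 142.]
socket (array([295.3, 171.7]), np.int32(56), 7.9, array([0.4295, 0.0469, 0.06  ]))
socket (array([321. , 196.7]), np.int32(170), 7.4, array([0.4478, 0.0221, 0.06  ]))
pillar (array([304.4,   7.9]), np.int32(547), 21.7, array([0.4562, 0.1559, 0.09  ]))
pillar (array([346.2, 266.7]), np.int32(236), 8.9, array([ 0.4609, -0.0306,  0.09  ]))
tcp rod [ 0.53512433 -0.32880356  0.28927809]
rodtop (array([329.2, 198.2]), np.int32(301), 10.0, array([ 0.5424, -0.3292,  0.118 ]))
stand [ 0.5426 -0.3301] [0.0548 0.0536 0.0545 0.056 ]
tcp rack [ 0.43047869 -0.22370576  0.25217416]
post [316.4 144.7] 271 ztop 0.0595 [ 0.4331 -0.1798  0.0595] hue 178.0
post [317.1 202.7] 282 ztop 0.0793 [ 0.4271 -0.2272  0.0793] hue 69.5
post [318.1 247.3] 232 ztop 0.0693 [ 0.4211 -0.274   0.0693] hue 29.0
```

View pics/w2.png

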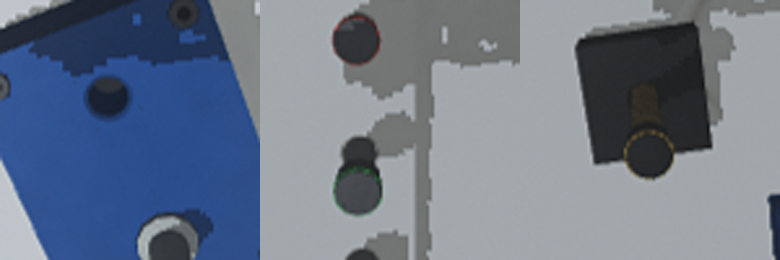

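The crop confirms it: socket at px (321,197), red, green and yellow posts, and the rod head over the black stand. Heights and sizes agree with the given ones, so I grasp the rod.

Run:
```python
from h import *
env.grip(.045,40)
env.movel([.5424,-.3292,.20],velocity=.2)
env.movel([.5424,-.3292,.163],velocity=.1,stop_force=8); say("at")
env.grip(0,40); env.dwell(.2); say("grip")
env.movel([.5424,-.3292,.275],velocity=.12); env.dwell(.2); say("up")
p,d=camera("wrist"); a=p[100:400,170:470]
p2,_=camera("scene"); b=cv2.resize(p2[150:250,280:380],(300,300))
cv2.imwrite("pics/w3.png",np.hstack([a,b]))
```

```text
at 6.36 [ 0.5424 -0.3294  0.1631] F [-0.33  0.09 -0.07] op 0.0451 gf 0.0
grip 6.93 [ 0.5427 -0.3296  0.1637] F [-0.32  0.4   5.44] op 0.0145 gf 38.99242401123047
up 8.22 [ 0.5422 -0.3291  0.2743] F [ 0.04 -0.15 -0.63] op 0.0146 gf 38.943607807159424
```

View pics/w3.png

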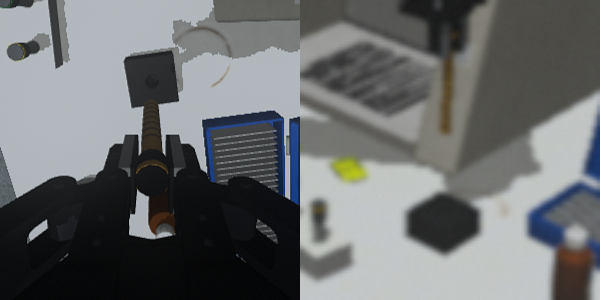

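The rod is held upright, foot at px ~(322,197). I carry it to the socket and probe.

Run:
```python
from h import *
S=[.4475,.0218]; OFF=.1557
env.movel([*S,.275],velocity=.3); 
env.movel([*S,.06+.006+OFF],velocity=.12); env.dwell(.2); say("above")
C=cal("wrist"); p,_=camera("wrist"); print("foot px expected",proj([*tcp()[:2],.066],C),"socket",proj([*S,.06],C)); cv2.imwrite("pics/w4.png",cv2.resize(p[120:280,240:400],None,fx=3,fy=3))
```

```text
above 10.47 [0.448  0.0218 0.2224] F [0.06 0.44 0.28] op 0.0145 gf 38.94676387310028
foot px expected [319.99111769 204.13645342] socket [319.54381535 202.08553805]
```

View pics/w4.png

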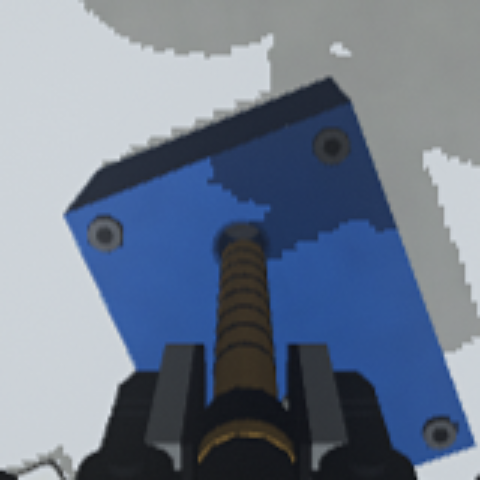

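The rod foot (px ~(321,203)) hangs over the socket mouth (~(320,202)), so I lower it gently.

Run:
```python
from h import *
S=[.4475,.0218]; OFF=.1557
hit=env.movel([*S,.06-.046+OFF],velocity=.02,stop_force=2.5); say("stop"); print(hit)
env.dwell(.2); say("settled"); print("depth mm",(.06-(tcp()[2]-OFF))*1000)
```

```text
stop 12.21 [0.4475 0.0219 0.1847] F [0.65 0.28 3.08] op 0.0144 gf 39.410423040390015
True
settled 12.41 [0.4474 0.0219 0.1848] F [0.67 1.1  3.37] op 0.0145 gf 39.3417227268219
depth mm 30.90302006983603
```

The depth is about 30 mm with a steady 3 N contact, so the yellow post (60 mm) matches. The rod goes back to its stand.

Run:
```python
from h import *
S=[.4475,.0218]; T=[.5425,-.3293]; OFF=.1557
env.movel([*S,.275],velocity=.15)
env.movel([*T,.275],velocity=.3)
env.movel([*T,.03+.008+OFF],velocity=.12); env.dwell(.15); say("above")
hit=env.movel([*T,.0085+OFF-.001],velocity=.03,stop_force=4); say("down"); print(hit,"foot z",tcp()[2]-OFF)
if tcp()[2]-OFF<.012:
    env.grip(.045); env.dwell(.1); env.movel([*T,.29],velocity=.15)
    C=cal("wrist"); p,d=camera("wrist"); W=cloud("w",d,C); Z=W[...,2]; say("rel")
    k=(abs(np.arange(640)-325)<60)&(abs(np.arange(400)[:,None]-195)<70)
    for b in blobs(k&(Z>.105)&(Z<.135),.118,C): print("rodtop",b)
    print("z",np.nanmedian(Z[k&(Z>.105)&(Z<.135)]))
```

```text
above 15.49 [ 0.5429 -0.3296  0.1946] F [ 0.93  0.23 -0.39] op 0.0147 gf 39.1271835565567
down 16.43 [ 0.5424 -0.3293  0.1637] F [ 1.64 -0.94  4.57] op 0.0148 gf 39.62354063987732
True foot z 0.008035593828766702
rel 17.98 [ 0.5421 -0.3288  0.2888] F [0.27 0.72 0.4 ] op 0.0449 gf 0.0
rodtop (array([321.8, 198.5]), np.int32(313), 10.3, array([ 0.5425, -0.3283,  0.118 ]))
z 0.11681552558783691
```

Run:
```python
from h import *
env.movel([.4211,-.274,.242],velocity=.25); env.dwell(.2)
C=cal("wrist"); p,d=camera("wrist"); Z=cloud("w",d,C)[...,2]
k=(abs(np.arange(640)-322)<25)&(abs(np.arange(400)[:,None]-197)<25)
b=blobs(k&(abs(Z-.07)<.006),.07,C); print(b); hsv=cv2.cvtColor(p,cv2.COLOR_BGR2HSV); q=k&(Z>.05)&(hsv[...,1]>70); print("hue",np.median(hsv[...,0][q]),q.sum())
Y=b[0][3][:2]
if len(b)==1 and np.linalg.norm(Y-[.4211,-.274])<.004:
    env.movel([*Y,.15],velocity=.2); env.movel([*Y,.117],velocity=.08,stop_force=8); say("at")
    env.grip(0,40); env.dwell(.2); say("grip"); z0=tcp()[2]
    env.movel([*Y,.235],velocity=.12); env.dwell(.1); say("up"); print("OFF",z0-.010)
    p,d=camera("wrist"); cv2.imwrite("pics/w5.png",cv2.resize(p[100:340,200:440],None,fx=2,fy=2))
```

```text
[(array([319.3, 197.8]), np.int32(288), 9.6, array([ 0.421 , -0.2741,  0.07  ]))]
hue 29.0 34
at 20.12 [ 0.4208 -0.2742  0.1167] F [-0.09  0.41  0.41] op 0.045 gf 0.0
grip 20.7 [ 0.4212 -0.2743  0.1173] F [-1.1  -0.65  5.75] op 0.0142 gf 39.008824825286865
up 21.93 [ 0.4206 -0.2739  0.2343] F [ 0.1   0.06 -0.7 ] op 0.0148 gf 38.93809497356415
OFF 0.1073274038942713
```

View pics/w5.png

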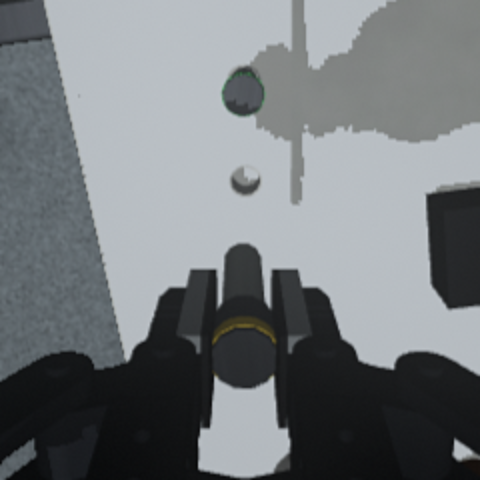

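The yellow post is held upright (band at crop (243,330)), its rack hole is empty and the green post is untouched. Now I insert it.

Run:
```python
from h import *
S=[.4475,.0218]; OFF=.1073
env.movel([*S,.235],velocity=.3)
env.movel([*S,.068+OFF],velocity=.12); env.dwell(.2); say("above")
hit=env.movel([*S,.0285+OFF],velocity=.02,stop_force=3); env.dwell(.1); say("down"); fz=tcp()[2]-OFF; print(hit,"foot z",fz)
if fz<.033:
    env.grip(.035); env.dwell(.1); env.movel([*S,.262],velocity=.15); env.dwell(.2); say("rel")
    C=cal("wrist"); p,d=camera("wrist"); Z=cloud("w",d,C)[...,2]
    k=(abs(np.arange(640)-330)<50)&(abs(np.arange(400)[:,None]-220)<80)
    for b in blobs(k&(abs(Z-.09)<.007),.09,C): 
        x,y=b[0].astype(int); print(b,"z",np.nanmedian(Z[y-3:y+4,x-3:x+4]).round(4))
    cv2.imwrite("pics/w6.png",cv2.resize(p[120:320,220:420],None,fx=2.2,fy=2.2))
```

```text
above 23.98 [0.448  0.0218 0.176 ] F [ 0.15  0.03 -0.69] op 0.0144 gf 38.94159436225891
down 25.86 [0.4475 0.022  0.1366] F [0.21 0.11 3.09] op 0.0146 gf 39.133023619651794
True foot z 0.02929666719536378
rel 27.48 [0.4471 0.0217 0.2613] F [ 0.28  0.12 -0.08] op 0.0352 gf 0.0
(array([322., 198.]), np.int32(294), 9.7, array([0.4475, 0.0221, 0.09  ])) z 0.089
(array([344.9, 251.2]), np.int32(199), 8.2, array([ 0.4609, -0.0305,  0.09  ])) z 0.0892
```

```bash
sleep 0; ls pics
```

```text
crop1.png
scene0.png
top0.png
w1.png
w2.png
w3.png
w4.png
w5.png
w6.png
```

View pics/w6.png

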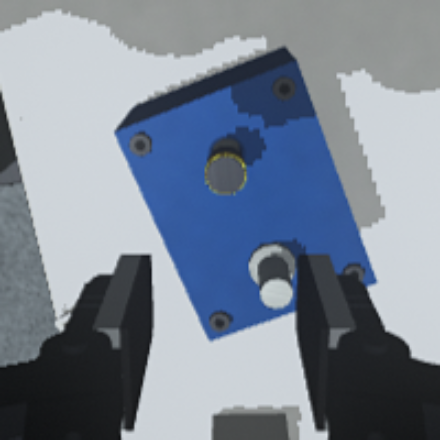

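The yellow post stands upright in the socket (crop (226,172)) with its top level with the pillar (crop (276,292)): 0.0890 m against 0.0892 m. The gripper is clear, so I hand in.

```bash
python3 -c "
from h import *
print(job.job_done())"
```

```text
the job is handed in; nothing more can be done
None
```

The socket measured about 30 mm deep; the rod is back in its stand, the yellow 60 mm post is seated level with the pillar (within about 0.2 mm by camera), and the job was handed in after about 27.5 s with no verdict returned.

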